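# Dead batteries through the flap bin

### The arm

A 6-joint arm with a two-finger parallel gripper is mounted at the origin on the work surface. World frame = base frame: x ahead of the robot, y to its left, z up, the work surface at z = 0. Lengths are in mm, angles in degrees, forces in N, time in s.
With the tool pointing down it reaches from about 350 to 975 mm from the base axis. Payload 17.4 kg.
Tool frame: the origin (TCP) lies midway between the tips of the shut fingers; the grasp point (between the pads) lies 19 mm behind it (robot.grip_depth is the distance from the TCP to the grasp point, in mm); y points along the fingers, z is the direction in which the jaws open and shut, and the axes are right-handed (so a half turn about y gives the same grasp; the last joint's range is limited). The gripper opens to 85 mm and grips with 20 to 120 N. Pads are 22 mm wide; open, the fingers measure 114 mm over their backs; the gripper's body (76 mm by 85 mm) begins 54 mm behind the grasp point. The pads swing forward as they close: fully open they stand 13 mm farther back than shut.
Start: joints at [66.131, 6.646, 82.598, -0, 90.757, -2.166], TCP at [249.627, 627.151, 231.303] pointing down, gripper open.
Joint ranges: [-162.19, 162.19], [-47.58, 125.68], [4.15, 143.07], [-65.23, 245.23], [0.69, 171.88], [-170.13, 170.13]. Speed limits (degrees/s): [108.29, 108.29, 127.2, 180, 180, 180].

### API

Orientations are given as a 3x3 rotation matrix whose columns are the frame's x, y, z axes.
In Python, from plant import robot gives the robot as it stands.
- The arm moves only by the shell command python3 -m inch 'ROWS'. ROWS is JSON, a list of rows, each a list of 5 numbers: the opening, from -1 (shut) to 1 (fully open), then the shift along the tool's x, y, z in m, then the turn about the tool's y in degrees. In form: [[gripper, x, y, z, spin], ...]. A call has 1 to 10 rows; each row shifts and turns the commanded pose from where the row before left it, along the tool's axes as they then stand; what a row does not reach is not made up. A row lasts 1/12 s, in which the tool goes at most 41.7 mm and 7.16 degrees, less where a joint would pass 70% of its speed; a pose out of reach is approached as far as the arm can. A call with a gripper value outside its range is refused whole. The fingers move at their own pace and stop on an object; the grip force is fixed at half the most. Time passes only in rows, so rows that do not move let the fingers close. It gives the time, the measured TCP pose, the force and the opening at its end, in the units of the state.
- robot.get_obs(): the state, without advancing time (a new reading comes with each control period).
- robot.read_camera(name): name is "scene" or "top" or "wrist"; returns a dict with "frame" (384x512x3 uint8, red, green, blue), "range_z" (384x512 float32, mm along the optical axis (not along the pixel's ray), 0 where there is no reading), "camera_matrix" (3x3 intrinsics, pixels), "k1" (the pictures are not rectified: a ray, as slopes to the right and down, at radius r is drawn at 1 + k1 r^2 times it, then the intrinsics apply), "position" and "orientation" of the camera in the world; the wrist camera has in their place "tool_from_camera" (4x4, takes a point from camera to tool coordinates, whose origin is the TCP and whose axes are the tool frame's). Camera axes: x right, y down, z forward; pixel columns grow to the right and rows downward; lengths in mm; the calibration is good to about 2 mm. A picture is of the moment at which its call begins: read the wrist's pose just before it.
- robot.job_done(): hands the job in, once; it reports no verdict.
Trained networks look in a picture, given as the dict that the camera call returned (one of the last four; its "shot" number tells which), for a name from the list of things; names that differ only in an ending like _2 or _b are one class to them, and where a whole thing is asked for, a point or a joint stands for the part that bears it (a point fixed in the world has none). Each returns a list of dicts, best first, with "p" (0 to 1); they miss things now and then, are a little off and sometimes report something else, mostly with a low value. They report only what shows in the picture. A call takes as long as a camera call. They do not tell look-alikes from the thing itself.
- robot.recognise(query, picture): "bbox" ([left, top, width, height] in pixels, round what is visible of it).
- robot.outline_of(query, picture): "region" (384x512 bool, what is visible of it) and "bbox" ([left, top, width, height] in pixels, round what is visible of it).
- robot.pinpoint(query, picture): "centre" ([row, column] in pixels: a listed point, or the origin of a listed thing).
The state is a dict: "clock": time; "joint_pos": joint angles; "qvel": joint speeds; "tau": joint torques, N m; "tool_pos": TCP position; "orientation": TCP orientation; "contact_force": force on the tool from outside, world axes, zero at the start; "wrist_torque": the same for the moment, N m; "opening": opening from 0.0 (shut) to 1.0 (fully open).
Only numpy, scipy, OpenCV 4.12 (cv2) and the standard library are available. Lean on these libraries where they do the work, as an engineer would, in place of code of your own. Each camera call takes 0.05 s, during which the arm holds its last target. There are 200 camera calls.

### The job

Empty the hand scoop with the two dead batteries into the battery bin: take the scoop by its handle, push the bin's sprung flap down with the scoop's lip and tip the batteries in through it. Do not touch the batteries or the bin with the gripper. Then set the empty scoop down flat on the bench.

Things in the scene. Friction and masses are not known exactly. Their poses are not given: they have to be found in the camera images.
- bin: Fixed square bin, 150 x 150, 126 high, floor 4. Origin centre of underside, z up. Flush steel flap fills the 110 x 110 opening in its flat top, hinged at x=+55 (far edge, pin), free edge x=-51. Sprung shut, swings down 69 deg; 55 from hinge it yields at 3 N, holds 40 deg at 6 N (damped). Come over the hinge, scoop x along bin x; lip near opening centre, 40 down: contents roll down flap to -x, drop in.
- scoop: Aluminium hand scoop, 160 g. Origin on the underside at mid lip, 0 above bench; x from lip back along handle, z up. Pan x 0-62, 72 wide, floor 2.5, walls 3; sides 22 high, from x=28 40 high; back wall 52 high. Wooden bar handle x 62-137, 16 wide (y), z 30-52: grip from above across y near x=87, firmly (60 N or more). Ribs 2.5 high on the floor, x 2-5 and 23-34, keep the batteries in.
- cell_a: Dead battery nearer the lip: cylinder 26 diameter, 50 long, 65 g, black with copper band. Origin centre, y along its axis. Lies across the pan (axis along scoop y), in a shallow trough between the ribs. Stays in at 25 deg lip-down tip if tipped smoothly, rolls out over the ribs beyond about 36; 45 pours. Carry level or lip slightly up. Batteries' weight alone does not open the flap enough.
- cell_b: The other dead battery, same shape and size (mm, as all sizes here), nearer the scoop's back wall. Origin at its centre, y along its axis. Both start with centres 15.5 mm above the bench.
There are look-alikes about, which are no part of the job. Leave any blue or turquoise look-alike of the scoop alone.

How it is judged (in metres and radians):
On the way:
1. the scoop's lip has pushed the flap down: lip at least 12 mm below the bin's top, within the opening (z of scoop in the frame of bin between 0.02 and 0.114 m and x of scoop in the frame of bin between -0.055 and 0.055 m and y of scoop in the frame of bin between -0.055 and 0.055 m), for 0.2 s.
At the end, for the whole second after the job is handed in: Both batteries lie inside the bin (centres less than 70 mm above its underside), and the scoop stands on the bench at rest, upright within 7 degrees, its lip within 8 mm of the bench's height (x of cell_a in the frame of bin between -0.075 and 0.075 m and y of cell_a in the frame of bin between -0.075 and 0.075 m and z of cell_a in the frame of bin between 0 and 0.07 m and x of cell_b in the frame of bin between -0.075 and 0.075 m and y of cell_b in the frame of bin between -0.075 and 0.075 m and z of cell_b in the frame of bin between 0 and 0.07 m and height (world z) of scoop between -0.008 and 0.008 m and angle between scoop's own z axis and vertical below 0.12 rad and linear speed of scoop below 0.02 m/s); the robot touches nothing.
It fails at once if the gripper touches a battery (contact force between the fingers and cell_a above 1 N or contact force between the fingers and cell_b above 1 N).
It fails at once if the gripper touches the bin or its flap (contact force between the fingers and bin above 2 N).
It also fails if it takes over 61 s, if anything falls off the work surface, if the arm or the gripper's body presses on something with over 40 N, if the wrist force passes 120 N, or if a joint passes its speed limit or range.

## Working session

There is one attempt and no reset: what is moved stays moved. The work goes in short steps, Python scripts to look and compute and a shell command to move; the robot and the scene stay as the last step left them, time stands still between calls to the robot, and variables do not carry over. Pictures are saved under pics/ and viewed, about 8 in all and at most 12, crops included, and the job is handed in when it is done.

```bash
ls; mkdir -p pics; cat > h.py <<'E'
import numpy as np, cv2
from plant import robot
np.set_printoptions(precision=2,suppress=True)
def cloud(p,T=None):
    K=np.array(p["camera_matrix"]);k1=p["k1"];z=p["range_z"]
    v,u=np.mgrid[0:384,0:512].astype(float)
    pts=np.stack([u,v],-1).reshape(-1,1,2)
    n=cv2.undistortPoints(pts,K,np.array([k1,0,0,0.])).reshape(384,512,2)
    P=np.dstack([n[...,0]*z,n[...,1]*z,z])
    if "position" in p: R=np.array(p["orientation"]);t=np.array(p["position"])
    else:
        M=np.array(p["tool_from_camera"]); R0,t0=T; R=R0@M[:3,:3]; t=R0@M[:3,3]+t0
    return P@R.T+t
def save(p,name): cv2.imwrite("pics/"+name,p["frame"][...,::-1])
def st():
    o=robot.get_obs(); return o, np.array(o["orientation"]), np.array(o["tool_pos"])
E
python3 - <<'E'
from h import *
o,R,t=st();print(o["clock"],t,R,o["opening"])
a=robot.read_camera("scene");b=robot.read_camera("top")
cv2.imwrite("pics/0.png",np.vstack([a["frame"],b["frame"]])[...,::-1][:, :])
im=np.hstack([a["frame"],b["frame"]])[...,::-1]
cv2.imwrite("pics/a.png",cv2.resize(im,(800,300))); save(b,"b.png")
for n,p in(("s",a),("t",b)):
    C=cloud(p)
    for q in("bin","scoop","cell_a"):
        for d in robot.outline_of(q,p)[:4]:
            m=d["region"]&(p["range_z"]>0); print(n,q,round(d["p"],2),d["bbox"],np.median(C[m],0),p["frame"][m].mean(0))
        for d in robot.pinpoint(q,p)[:4]: print("  pin",d["p"],d["centre"],C[int(d["centre"][0]),int(d["centre"][1])])
E
```

```text
pics
0.0 [249.52 626.98 230.57] [[ 0.93 -0.    0.37]
 [-0.37 -0.    0.93]
 [-0.   -1.   -0.  ]] 0.9967887034238486
s bin 0.62 [154.3, 81.1, 72.7, 75.3] [ 502.62 -101.67   98.8 ] [ 88.59  94.89 100.51]
  pin 0.8 [134.6, 194.6] [517.73 -85.68  64.38]
s scoop 0.74 [156.5, 217.8, 69.1, 36.9] [667.96 208.11  27.37] [ 57.57  69.95 107.13]
s scoop 0.69 [299.5, 281.1, 75.3, 49.5] [521.88 499.87  21.81] [ 62.15 108.32 103.88]
s scoop 0.57 [243.3, 238.9, 58.5, 51.3] [582.62 375.08  40.67] [107.79  99.32  93.18]
  pin 0.92 [308.4, 367.1] [475.97 531.3    4.94]
  pin 0.85 [231.9, 360.2] [341.59 385.81   1.11]
  pin 0.81 [252.9, 286.7] [535.88 350.73  29.62]
s cell_a 0.62 [271.7, 242.9, 29.3, 22.2] [537.28 352.55  26.63] [70.88 57.86 53.37]
  pin 0.73 [252.5, 284.2] [538.83 347.9   28.68]
  pin 0.57 [262.9, 275.4] [579.51 368.73  50.5 ]
  pin 0.32 [256.3, 285.2] [541.08 354.72  24.22]
t bin 0.82 [360.2, 145.1, 100.6, 85.3] [ 478.42 -150.27  126.16] [132.03 134.54 136.31]
  pin 0.87 [193.9, 394.2] [ 464.75 -116.42  128.33]
t scoop 0.95 [228.5, 77.7, 34.7, 58.2] [663.16 198.77   6.44] [ 59.61  88.68 157.91]
t scoop 0.77 [89.1, 138.3, 41.8, 62.6] [510.22 505.    10.47] [ 46.32 127.55 122.42]
t scoop 0.58 [154.7, 116.4, 44.2, 64.6] [574.79 369.9   34.01] [133.46 120.71 113.26]
t scoop 0.56 [148.4, 202.8, 55.9, 55.9] [382.25 360.56   6.22] [ 74.71  97.93 158.87]
  pin 0.98 [176.2, 177.0] [518.41 354.95   6.15]
  pin 0.91 [244.3, 162.3] [356.84 383.08   4.93]
  pin 0.56 [194.4, 105.2] [472.75 522.23   6.52]
t cell_a 0.8 [165.7, 149.1, 24.6, 16.6] [558.8  349.86  26.53] [80.94 66.05 61.18]
t cell_a 0.65 [166.9, 162.9, 26.2, 13.8] [529.55 346.88  26.68] [80.28 64.36 58.84]
  pin 0.61 [170.4, 178.9] [528.54 348.6   27.76]
  pin 0.47 [157.8, 174.7] [559.08 358.77  29.87]
```

View pics/a.png

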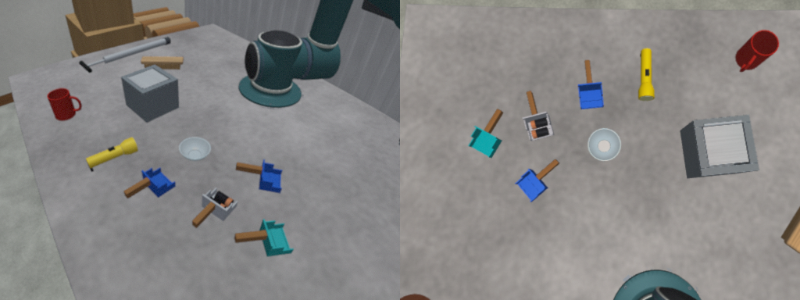

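View pics/b.png

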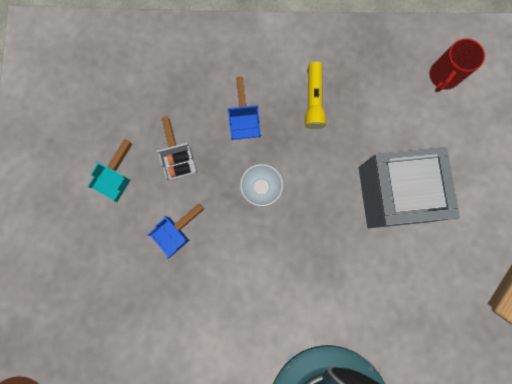

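```bash
python3 - <<'E'
from h import *
b=robot.read_camera("top");C=cloud(b)
z=C[...,2]
m=(abs(z-52)<6)&(abs(C[...,0]-580)<100)&(abs(C[...,1]-370)<60)
hsv=cv2.cvtColor(b["frame"],cv2.COLOR_RGB2HSV)
h=(hsv[...,1]>90)&(hsv[...,0]<25)&(abs(C[...,0]-600)<70)&(abs(C[...,1]-370)<40)&(z>40)
P=C[h][:,:2].astype(np.float32);r=cv2.minAreaRect(P);print("handle",h.sum(),r,cv2.boxPoints(r),np.median(C[h][:,2]))
m=(abs(C[...,0]-560)<90)&(abs(C[...,1]-365)<50)&(z>14)&~h
print(cv2.boxPoints(cv2.minAreaRect(C[m][:,:2].astype(np.float32))))
m=(abs(z-126)<5)&(abs(C[...,0]-470)<150)&(abs(C[...,1]+130)<150)
P=C[m][:,:2].astype(np.float32);r=cv2.minAreaRect(P);print("bin",m.sum(),r,cv2.boxPoints(r))
print(b["position"],b["camera_matrix"])
o,R,t=st();print(R, np.array(robot.read_camera("wrist")["tool_from_camera"]))
E
```

```text
handle 201 ((614.7844848632812, 370.3863830566406), (71.185546875, 13.951288223266602), 16.019790649414062) [[578.65 367.27]
 [582.5  353.86]
 [650.92 373.5 ]
 [647.07 386.91]] 52.37042429881046
[[509.25 379.54]
 [528.97 307.91]
 [658.93 343.69]
 [639.21 415.32]]
bin 5043 ((482.4327392578125, -164.3738250732422), (149.81797790527344, 152.51229858398438), 6.674174785614014) [[ 399.17  -97.34]
 [ 416.89 -248.82]
 [ 565.7  -231.41]
 [ 547.97  -79.93]]
[351.39 171.14 867.43] [[364.66   0.   256.16]
 [  0.   364.66 193.48]
 [  0.     0.     1.  ]]
[[ 0.93 -0.    0.37]
 [-0.37 -0.    0.93]
 [ 0.   -1.   -0.  ]] [[  -0.      0.97    0.26  -64.31]
 [   0.     -0.26    0.97 -143.  ]
 [   1.      0.     -0.     -0.81]
 [   0.      0.      0.      1.  ]]
```

```bash
python3 -m inch '[[1,0,0,0,-6.3],[1,0,0,0,-6.3],[1,0,0,0,-6.3],[1,0,0,0,-6.3],[1,0,0,0,-6.3],[1,0,0,0,-6.2]]'; python3 -m inch '[[1,0.022,0,-0.029,0],[1,0.022,0,-0.029,0],[1,0.022,0,-0.029,0],[1,0.022,0,-0.029,0],[1,0.022,0,-0.029,0],[1,0.022,0,-0.029,0],[1,0.022,0,-0.029,0],[1,0.022,0,-0.029,0],[1,0.022,0,-0.029,0],[1,0.022,0,-0.029,0]]'; python3 -m inch '[[1,0.022,0,-0.029,0],[1,0.022,0,-0.029,0],[1,0,0,0,0],[1,0,0,0,0]]'
python3 - <<'E'
from h import *
o,R,t=st();print(o["clock"],t,R,o["joint_pos"]);w=robot.read_camera("wrist");C=cloud(w,(R,t));save(w,"w1.png")
z=C[...,2];hsv=cv2.cvtColor(w["frame"],cv2.COLOR_RGB2HSV)
h=(hsv[...,1]>90)&(hsv[...,0]<25)&(abs(C[...,0]-610)<60)&(abs(C[...,1]-370)<40)&(z>44)
r=cv2.minAreaRect(C[h][:,:2].astype(np.float32));print(h.sum(),r,cv2.boxPoints(r),np.median(z[h]))
for q in("scoop","cell_a"):
  for d in robot.pinpoint(q,w): print(q,d, C[int(d["centre"][0]),int(d["centre"][1])])
E
```

```text
clock: 1.3
tool_pos: [249.6, 627.1, 231.3]
orientation: [[0.96, -0.0, -0.281], [0.281, -0.0, 0.96], [-0.0, -1.0, -0.0]]
contact_force: [-0.5, -0.5, -0.7]
opening: 1.003
clock: 2.13
tool_pos: [542.3, 407.7, 231.5]
orientation: [[0.961, 0.0, -0.276], [0.276, 0.0, 0.961], [0.0, -1.0, 0.0]]
contact_force: [-0.9, 0.1, 0.7]
opening: 1.001
clock: 2.47
tool_pos: [600.5, 364.0, 230.8]
orientation: [[0.962, -0.0, -0.273], [0.273, -0.0, 0.962], [-0.001, -1.0, -0.0]]
contact_force: [-0.1, -0.1, 0.0]
opening: 1.0
2.4667 [600.55 364.01 230.83] [[ 0.96 -0.   -0.27]
 [ 0.27 -0.    0.96]
 [-0.   -1.   -0.  ]] [ 29.14  10.05  78.87  -0.    91.11 -76.71]
892 ((614.7452392578125, 369.80853271484375), (72.55590057373047, 14.48902702331543), 16.11585807800293) [[577.88 366.7 ]
 [581.9  352.78]
 [651.61 372.92]
 [647.59 386.84]] 52.27342465702617
scoop {'centre': [101.2, 416.5], 'p': 0.83} [469.63 520.94   3.6 ]
scoop {'centre': [97.5, 255.0], 'p': 0.63} [516.71 340.32   0.7 ]
scoop {'centre': [143.7, 113.9], 'p': 0.61} [614.19 189.9    0.88]
cell_a {'centre': [112.4, 259.5], 'p': 0.81} [532.1  349.13  29.01]
cell_a {'centre': [139.1, 256.1], 'p': 0.61} [560.73 353.95  29.2 ]
```

View pics/w1.png

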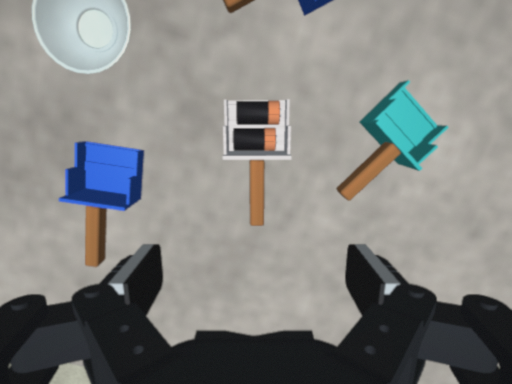

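```bash
python3 -m inch '[[1,0.003,0.034,0.002,0],[1,0,0.034,0,0],[1,0,0.034,0,0],[1,0,0.034,0,0],[1,0,0.034,0,0],[1,0,0.02,0,0],[1,0,0.016,0,0],[1,0,0,0,0],[1,0,0,0,0]]'; python3 -m inch '[[-1,0,0,0,0],[-1,0,0,0,0],[-1,0,0,0,0],[-1,0,0,0,0],[-1,0,0,0,0],[-1,0,0,0,0],[-1,0,0,0,0],[-1,0,0,0,0],[-1,0,0,0,0],[-1,0,0,0,0]]';python3 -m inch '[[-1,0,0,0,0],[-1,0,0,0,0],[-1,0,0,0,0],[-1,0,-0.005,0,0],[-1,0,-0.01,0,0],[-1,0,-0.015,0,0],[-1,0,-0.015,0,0],[-1,0,-0.01,0,0],[-1,0,-0.005,0,0],[-1,0,0,0,0]]'
python3 - <<'E'
from h import *
w=robot.read_camera("wrist");save(w,"w2.png")
E
```

```text
clock: 3.37
tool_pos: [601.3, 368.7, 25.7]
orientation: [[0.961, -0.0, -0.276], [0.276, -0.0, 0.961], [-0.0, -1.0, -0.0]]
contact_force: [-0.2, 0.0, -0.3]
opening: 1.0
clock: 4.2
tool_pos: [601.9, 368.1, 25.8]
orientation: [[0.961, 0.001, -0.276], [0.276, 0.0, 0.961], [0.001, -1.0, -0.0]]
contact_force: [-0.4, -1.1, 4.8]
opening: 0.178
clock: 5.03
tool_pos: [602.2, 368.5, 87.5]
orientation: [[0.961, 0.002, -0.276], [0.276, 0.001, 0.961], [0.003, -1.0, 0.001]]
contact_force: [-0.5, 0.3, -2.4]
opening: 0.176
```

View pics/w2.png

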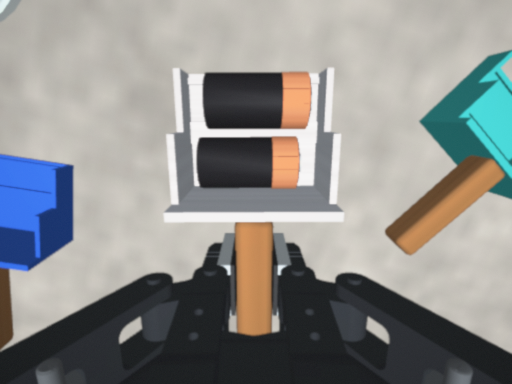

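```bash
python3 -m inch '[[-1,0,-0.01,0,0],[-1,0,-0.02,0,0],[-1,0,-0.025,0,0],[-1,0,-0.03,0,0],[-1,0,-0.03,0,0],[-1,0,-0.025,0,0],[-1,0,-0.02,0,0],[-1,0,-0.01,0,0],[-1,0,0,0,0]]'
python3 - <<'E'
from h import *
b=robot.read_camera("top");a=robot.read_camera("scene")
c=cv2.resize(b["frame"][135:240,350:470],(480,420),interpolation=cv2.INTER_CUBIC)
d=cv2.resize(a["frame"][75:165,145:235],(420,420),interpolation=cv2.INTER_CUBIC)
im=np.hstack([c,d])[...,::-1];cv2.imwrite("pics/c.png",cv2.convertScaleAbs(cv2.resize(im,(800,373)),alpha=1.3))
o,R,t=st();w=robot.read_camera("wrist");C=cloud(w,(R,t));z=C[...,2];
rel=(C-t)@R # tool coords
for x0 in(-85,-70,-60,-50,-40): 
  m=(abs(rel[...,0]-x0)<2)&(abs(abs(rel[...,2])-34.5)<2)&(rel[...,1]<20)&(rel[...,1]>-60); print(x0,np.median(t[2]-rel[m][:,1]) if m.any() else None,t[2])
E
```

```text
clock: 5.83
tool_pos: [602.0, 368.3, 257.7]
orientation: [[0.961, 0.002, -0.276], [0.276, 0.001, 0.961], [0.003, -1.0, 0.001]]
contact_force: [-0.6, -0.2, -3.3]
opening: 0.175
-85 249.68064315877905 253.96582183009215
-70 249.66733183392333 253.96582183009215
-60 249.98074833134962 253.96582183009215
-50 264.3668386408623 253.96582183009215
-40 263.52441972174796 253.96582183009215
```

View pics/c.png

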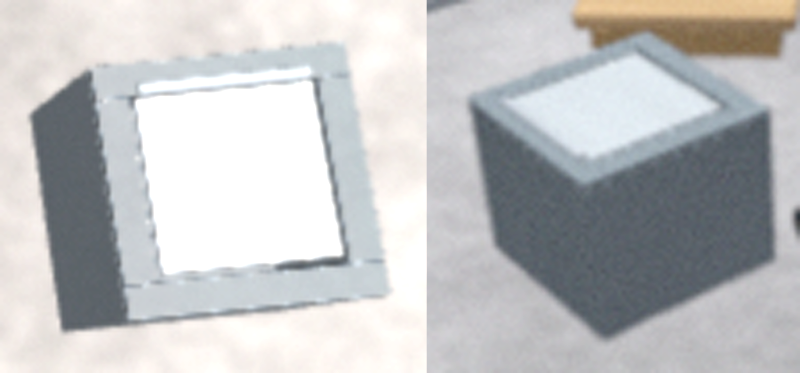

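```bash
python3 -m inch '[[-1,0,0,0,1],[-1,0,0,0,2],[-1,0,0,0,3.3],[-1,0,0,0,2],[-1,0,0,0,1],[-1,-0.002,0,-0.007,0],[-1,-0.004,0,-0.014,0],[-1,-0.006,0,-0.022,0],[-1,-0.006,0,-0.022,0],[-1,-0.006,0,-0.022,0]]'; python3 -m inch '[[-1,-0.006,0,-0.022,0],[-1,-0.006,0,-0.022,0],[-1,-0.006,0,-0.022,0],[-1,-0.006,0,-0.022,0],[-1,-0.006,0,-0.022,0],[-1,-0.006,0,-0.022,0],[-1,-0.006,0,-0.022,0],[-1,-0.006,0,-0.022,0],[-1,-0.006,0,-0.022,0],[-1,-0.006,0,-0.022,0]]';  python3 -m inch '[[-1,-0.006,0,-0.022,0],[-1,-0.006,0,-0.022,0],[-1,-0.006,0,-0.022,0],[-1,-0.006,0,-0.022,0],[-1,-0.006,0,-0.022,0],[-1,-0.004,0,-0.022,0],[-1,-0.002,0,-0.014,0],[-1,0,0,-0.007,0],[-1,0,0,-0.003,0],[-1,0,0,0,0]]'
cat > b.py <<'E'
from h import *
c=np.array([482.4,-164.4,0]);a=np.deg2rad(6.7);B=np.array([[np.cos(a),-np.sin(a),0],[np.sin(a),np.cos(a),0],[0,0,1]])
o,R,t=st();print(o["clock"],"tcp in bin",(t-c)@B,"yaw",np.degrees(np.arctan2(R[1,0],R[0,0])),"tilt",np.degrees(np.arcsin(R[2,0])),"F",np.array(o["contact_force"])@B,o["wrist_torque"],"j",o["joint_pos"])
E
python3 - <<'E'
from b import *
b=robot.read_camera("top");w=robot.read_camera("wrist");C=cloud(w,(R,t));z=C[...,2]
m=(abs(z-126)<4)&(abs(C[...,0]-482)<110)&(abs(C[...,1]+164)<110);print(m.sum())
if m.sum()>50:
  r=cv2.minAreaRect(C[m][:,:2].astype(np.float32));print((cv2.boxPoints(r)-c[:2])@B[:2,:2],r)
im=np.hstack([cv2.resize(b["frame"][90:290,300:500],(384,384)),w["frame"][:,60:476]])
cv2.imwrite("pics/d.png",im[...,::-1])
E
```

```text
clock: 6.82
tool_pos: [587.4, 276.9, 255.0]
orientation: [[0.993, -0.0, -0.118], [0.118, -0.0, 0.993], [-0.0, -1.0, -0.0]]
contact_force: [0.9, 0.2, -2.1]
opening: 0.177
clock: 7.65
tool_pos: [553.0, 51.5, 255.1]
orientation: [[0.993, 0.0, -0.117], [0.117, -0.0, 0.993], [0.0, -1.0, -0.0]]
contact_force: [0.5, -0.8, -3.1]
opening: 0.179
clock: 8.48
tool_pos: [536.1, -106.1, 255.2]
orientation: [[0.993, -0.0, -0.116], [0.116, 0.0, 0.993], [-0.0, -1.0, 0.0]]
contact_force: [0.9, 0.5, -2.4]
opening: 0.176
8.4833 tcp in bin [ 60.16  51.63 255.16] yaw 6.667671406030739 tilt -0.007127548325519527 F [ 0.94  0.42 -2.42] [ 0.02 -0.17 -0.06] j [ -13.87   -9.76   96.49    0.     93.29 -110.54]
14947
[[-74.74  74.21]
 [-75.17 -76.05]
 [ 74.81 -76.48]
 [ 75.24  73.78]] ((482.56878662109375, -165.519775390625), (149.98406982421875, 150.2604217529297), 6.53584623336792)
```

View pics/d.png

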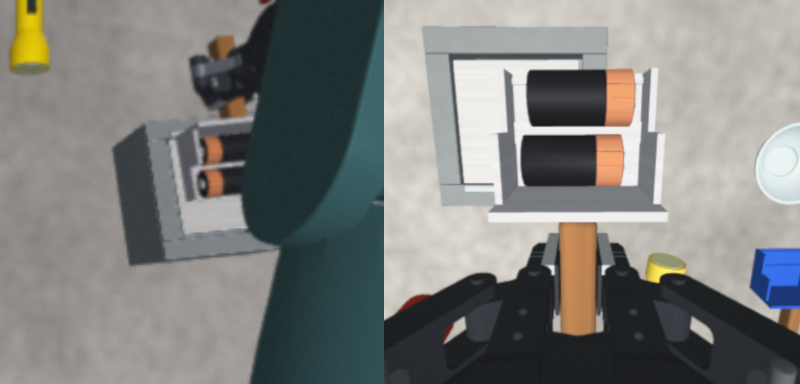

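```bash
python3 -m inch '[[-1,-0.002,0,-0.006,0],[-1,-0.003,0,-0.01,0],[-1,-0.004,0,-0.011,0],[-1,-0.004,0,-0.011,0],[-1,-0.004,0,-0.009,0],[-1,-0.003,0,-0.004,0],[-1,-0.001,0,-0.002,0],[-1,0,0.006,0,0],[-1,0,0.012,0,0],[-1,0,0.018,0,0]]'; python3 -m inch '[[-1,0,0.018,0,0],[-1,0,0.018,0,0],[-1,0,0.012,0,0],[-1,0,0.008,0,0],[-1,0,0.004,0,0],[-1,0,0,0,0]]';python3 b.py
```

```text
clock: 9.42
tool_pos: [522.2, -160.6, 219.3]
orientation: [[0.993, 0.002, -0.117], [0.117, -0.001, 0.993], [0.002, -1.0, -0.001]]
contact_force: [0.4, -0.7, -2.2]
opening: 0.177
clock: 9.92
tool_pos: [521.6, -160.6, 158.6]
orientation: [[0.993, -0.001, -0.117], [0.117, 0.0, 0.993], [-0.001, -1.0, 0.0]]
contact_force: [1.0, -0.1, -3.5]
opening: 0.171
9.9167 tcp in bin [ 39.43  -0.76 158.62] yaw 6.711510144942881 tilt -0.043461615397678156 F [ 0.94 -0.26 -3.45] [ 0.09 -0.18 -0.01] j [ -19.79   -7.91  103.79    0.     84.16 -116.5 ]
```

```bash
python3 -m inch '[[-1,0,0.003,0,0],[-1,0,0.004,0,0],[-1,0,0.004,0,0],[-1,0,0.004,0,0],[-1,0,0.004,0,0],[-1,0,0.004,0,0],[-1,0,0.001,0,0],[-1,0,0,0,0],[-1,0,0,0,0]]';python3 b.py
```

```text
clock: 10.67
tool_pos: [521.6, -160.9, 135.3]
orientation: [[0.993, -0.0, -0.117], [0.117, -0.0, 0.993], [-0.0, -1.0, -0.0]]
contact_force: [-0.5, -0.6, 2.9]
opening: 0.176
10.6667 tcp in bin [ 39.38  -1.06 135.34] yaw 6.694201008760129 tilt -0.026310061356641237 F [-0.51 -0.5   2.91] [-0.13  0.18 -0.03] j [ -19.81   -7.13  105.3    -0.01   81.85 -116.5 ]
```

```bash
python3 -m inch '[[-1,-0.004,0,0,0],[-1,-0.003,0,0,0],[-1,-0.002,0,0,0],[-1,-0.002,-0.002,0,0],[-1,-0.002,-0.002,0,0],[-1,-0.002,-0.002,0,0],[-1,-0.002,-0.002,0,0],[-1,0,0,0,0]]';python3 b.py
cat > s.py <<'E'
import sys
from b import *
w=robot.read_camera("wrist");C=cloud(w,(R,t));rel=(C-t)@R
save(w,sys.argv[1])
# side wall tops (y=+-34.5): scoop profile in tool x / up
m=(abs(abs(rel[...,2])-34.5)<1.5)&(abs(rel[...,0]+60)<45)&(rel[...,1]>-70)&(rel[...,1]<70)
x=rel[...,0][m];u=-rel[...,1][m]
for a0 in range(-100,-10,8):
  k=(x>=a0)&(x<a0+8)
  if k.sum()>3: print(a0+4,np.percentile(u[k],[10,50,90]).round(1),end="; ")
E
python3 s.py e1.png
```

```text
clock: 11.33
tool_pos: [506.8, -162.9, 145.2]
orientation: [[0.993, 0.007, -0.117], [0.117, -0.001, 0.993], [0.007, -1.0, -0.001]]
contact_force: [17.0, 1.3, 6.8]
opening: 0.177
11.3333 tcp in bin [ 24.38  -1.3  145.19] yaw 6.704425112490836 tilt 0.3878705223152486 F [17.03 -0.71  6.85] [ 0.25 -3.19 -0.06] j [ -20.62   -9.53  106.5     0.1    82.65 -117.33]
11.3333 tcp in bin [ 24.38  -1.3  145.19] yaw 6.704425112490836 tilt 0.3878705223152486 F [17.03 -0.71  6.85] [ 0.25 -3.19 -0.06] j [ -20.62   -9.53  106.5     0.1    82.65 -117.33]
-96 [-19.  -18.2 -17.2]; -88 [-19.1 -18.2 -17.3]; -80 [-26.7 -17.5 -12.4]; -72 [-30.5 -13.7 -11.4]; -64 [-30.1 -13.1 -10.4]; -56 [-27.1 -10.5   8.1]; -48 [-23.5   2.4   9.5]; -40 [-25.5   2.1  10.2]; -32 [-24.3   2.6  11.1]; -24 [-23.3  11.   23.9];
```

```bash
python3 -m inch '[[-1,-0.002,-0.002,0,0],[-1,-0.002,-0.002,0,0],[-1,-0.002,-0.002,0,0],[-1,-0.002,-0.002,0,0],[-1,-0.002,-0.002,0,0],[-1,-0.002,-0.002,0,0],[-1,0,0,0,0]]'; python3 s.py e2.png
```

```text
clock: 11.97
tool_pos: [495.0, -164.2, 157.5]
orientation: [[0.993, 0.008, -0.117], [0.117, -0.001, 0.993], [0.007, -1.0, -0.002]]
contact_force: [19.2, 1.3, 7.7]
opening: 0.178
11.9667 tcp in bin [ 12.55  -1.31 157.49] yaw 6.713971284221216 tilt 0.4212190111412199 F [19.21 -0.95  7.71] [ 0.32 -3.36  0.01] j [ -21.22  -11.38  106.94    0.11   84.02 -117.94]
-88 [-31.4 -30.6 -29.7]; -80 [-31.4 -30.4 -29.6]; -72 [-31.3 -30.2 -25. ]; -64 [-39.9 -24.7 -22.8]; -56 [-41.4 -23.7 -20.4]; -48 [-37.  -19.3   0.3]; -40 [-31.5  -4.1   2.6]; -32 [-30.2  -2.7   5. ]; -24 [-28.3   5.   19.8]; -16 [-29.6 -11.4  20.1];
```

View pics/e2.png

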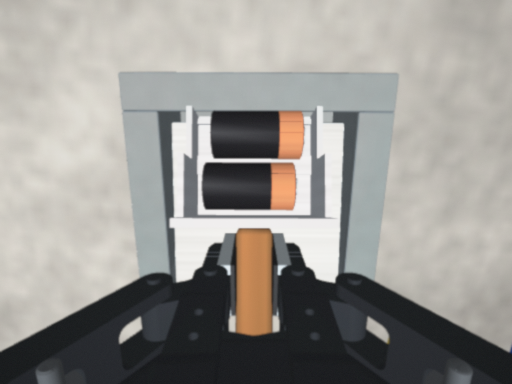

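```bash
python3 -m inch '[[-1,-0.002,-0.0015,0,0],[-1,-0.0025,-0.0015,0,0],[-1,-0.0025,-0.0015,0,0],[-1,-0.0025,-0.0015,0,0],[-1,-0.0025,-0.001,0,0],[-1,-0.0025,-0.001,0,0],[-1,0,0,0,0]]'; python3 s.py e3.png;  python3 -m inch '[[-1,-0.002,-0.0015,0,0],[-1,-0.0025,-0.0015,0,0],[-1,-0.0025,-0.0015,0,0],[-1,-0.0025,-0.001,0,0],[-1,-0.0025,-0.001,0,0],[-1,-0.0025,-0.001,0,0],[-1,-0.0025,-0.001,0,0],[-1,0,0,0,0]]'; python3 s.py e4.png
```

```text
clock: 12.6
tool_pos: [482.8, -165.7, 166.9]
orientation: [[0.993, 0.014, -0.117], [0.117, -0.001, 0.993], [0.014, -1.0, -0.003]]
contact_force: [35.9, 4.7, 11.0]
opening: 0.177
12.6 tcp in bin [  0.21  -1.35 166.87] yaw 6.730439480952394 tilt 0.8109218518329251 F [36.21  0.43 11.03] [ 1.02 -6.93 -0.1 ] j [ -21.96  -13.41  107.76    0.26   84.87 -118.71]
-72 [-40.6 -39.5 -38.6]; -64 [-40.3 -39.6 -38.7]; -56 [-40.8 -34.3 -32.1]; -48 [-49.3 -31.5 -28.5]; -40 [-44.2 -25.3  -4.9]; -32 [-38.9  -9.2  -1.2]; -24 [-33.8  -5.2   2.8]; -16 [-31.3   3.3  17.8]; clock: 13.32
tool_pos: [468.2, -167.9, 178.9]
orientation: [[0.993, 0.022, -0.117], [0.117, -0.003, 0.993], [0.022, -1.0, -0.005]]
contact_force: [44.4, 8.3, 35.8]
opening: 0.175
13.3167 tcp in bin [-14.53  -1.86 178.86] yaw 6.743968405983022 tilt 1.2568790716427491 F [45.11  3.02 35.77] [ 1.41 -8.63 -0.49] j [ -22.88  -15.81  108.59    0.36   85.98 -119.65]
-64 [-60.7 -51.6 -50.8]; -56 [-52.2 -51.3 -50.4]; -48 [-52.  -50.5 -44.9]; -40 [-51.9 -41.1 -14.9]; -32 [-53.4 -22.3  -9.5]; -24 [-44.5  -7.3  13.1]; -16 [-41.5  -5.7  14.4];
```

View pics/e4.png

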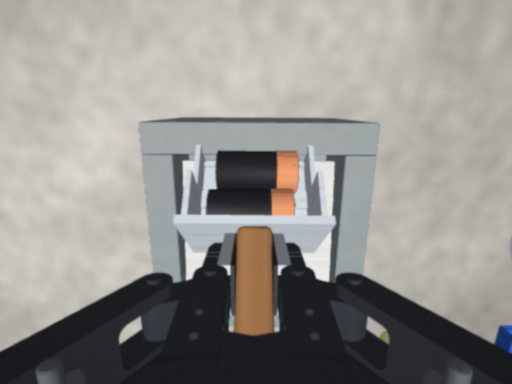

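```bash
cat > th.py <<'E'
from b import *
w=robot.read_camera("wrist");C=cloud(w,(R,t));rel=(C-t)@R
hsv=cv2.cvtColor(w["frame"],cv2.COLOR_RGB2HSV)
v,u=np.mgrid[0:384,0:512]
m=(hsv[...,1]>90)&(hsv[...,0]<25)&(abs(rel[...,2])<7)&(abs(u-254)<30)&(v>222)&(abs(rel[...,0])<60)
x=rel[...,0][m];h=-rel[...,1][m]
for i in range(3):
  p=np.polyfit(x,h,1);k=abs(h-np.polyval(p,x))<3;x=x[k];h=h[k]
th=np.arctan(p[0]);print("n",m.sum(),k.sum(),x.min(),x.max(),"theta",np.degrees(th),p)
# handle front top end (scoop x=62,z=52) at x.min -> lip
P=np.array([x.min(),np.polyval(p,x.min())]);ex=np.array([np.cos(th),np.sin(th)]);ez=np.array([-np.sin(th),np.cos(th)])
L=P-62*ex-52*ez;print("lip rel tcp",L,"lip in bin x,z",((t-c)@B)[0]+L[0],t[2]+L[1])
E
python3 th.py
```

```text
13.3667 tcp in bin [-14.5   -1.84 178.86] yaw 6.744909296804369 tilt 1.2409969264664156 F [43.85  3.36 35.67] [ 1.3  -8.49 -0.41] j [ -22.87  -15.8   108.58    0.35   85.99 -119.64]
n 3540 3480 -18.24001595863678 16.78503758651602 theta 39.074592611216005 [ 0.81 30.7 ]
lip rel tcp [-33.59 -63.56] lip in bin x,z -48.09865199255492 115.29864848267431
```

```bash
python3 -m inch '[[-1,0.004,0.005,0,0],[-1,0.004,0.005,0,0],[-1,0.004,0.005,0,0],[-1,0.004,0.005,0,0],[-1,0.004,0.005,0,0],[-1,0.005,0.002,0,0],[-1,0.005,0.002,0,0],[-1,0.005,0.002,0,0],[-1,0.005,0.002,0,0],[-1,0.005,0.001,0,0]]'; python3 th.py; python3 s.py e5.png
```

```text
clock: 14.25
tool_pos: [506.6, -162.5, 137.3]
orientation: [[0.993, -0.001, -0.117], [0.117, 0.0, 0.993], [-0.001, -1.0, 0.0]]
contact_force: [-8.1, -1.4, 3.0]
opening: 0.18
14.25 tcp in bin [ 24.28  -0.94 137.35] yaw 6.698232460046982 tilt -0.05459475784100995 F [-8.21 -0.45  3.04] [-0.2   2.01  0.02] j [ -20.53   -8.99  106.77   -0.01   82.28 -117.22]
n 3545 3483 -18.32138563294761 17.055992548461763 theta 36.638696603114944 [ 0.74 30.73]
lip rel tcp [-37.04 -61.63] lip in bin x,z -12.762862539201542 75.72423012412219
14.3 tcp in bin [ 24.51  -0.94 137.23] yaw 6.702381430910949 tilt -0.09830466247096581 F [-9.63  1.12  6.25] [-0.1   1.66  0.04] j [ -20.51   -8.93  106.73   -0.03   82.3  -117.21]
-96 [-11.8 -11.  -10.1]; -88 [-11.9 -11.  -10.1]; -80 [-12.3 -11.2 -10.3]; -48 [-68.9 -43.7 -40.6]; -40 [-65.3 -37.7 -12.2]; -32 [-50.  -18.5  -6.9]; -24 [-41.7  -5.   14.5]; -16 [-38.7  -8.4  14.8];
```

View pics/e5.png

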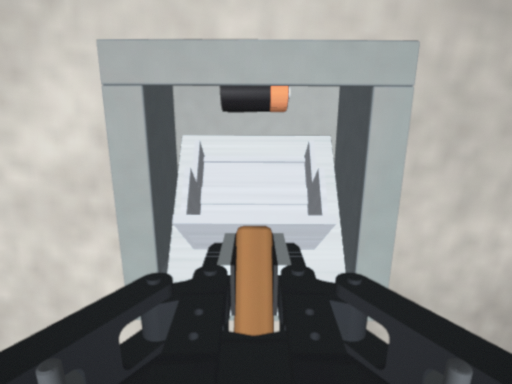

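```bash
python3 -m inch '[[-1,-0.003,-0.004,0,0],[-1,0,-0.008,0,0],[-1,0,-0.012,0,0],[-1,0,-0.012,0,0],[-1,0,-0.015,0,0],[-1,0,-0.02,0,0],[-1,0,-0.025,0,0],[-1,0,-0.025,0,0],[-1,0,-0.02,0,0],[-1,0,-0.005,0,0]]'; python3 - <<'E'
from h import *
import b
w=robot.read_camera("wrist");save(w,"e6.png")
for d in robot.outline_of("cell_a",w): print(d["p"],d["bbox"])
E
python3 th.py
```

```text
clock: 15.18
tool_pos: [504.3, -163.1, 288.9]
orientation: [[0.993, 0.006, -0.117], [0.117, -0.002, 0.993], [0.006, -1.0, -0.003]]
contact_force: [-0.2, -0.4, -1.1]
opening: 0.175
15.1833 tcp in bin [ 21.85  -1.28 288.89] yaw 6.702292447055651 tilt 0.32793732311099993 F [-0.24 -0.35 -1.07] [ 0.03 -0.03  0.02] j [ -20.69  -12.31   95.58    0.02   96.37 -117.39]
0.64 [236.3, 102.8, 40.8, 7.4]
15.2833 tcp in bin [ 21.44  -1.15 285.32] yaw 6.701272513576278 tilt 0.14913209345391204 F [ 0.07 -0.63 -2.66] [-0.01 -0.03 -0.  ] j [ -20.7   -12.23   95.84    0.01   96.23 -117.4 ]
n 3542 3472 -18.51877519515524 16.963339772448187 theta 36.97439817026527 [ 0.75 30.74]
lip rel tcp [-36.78 -62.03] lip in bin x,z -15.340001474415597 223.2889707123383
```

View pics/e6.png

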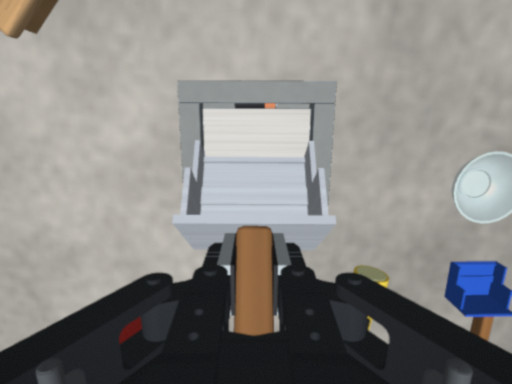

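```bash
python3 - <<'E'
from b import *
w=robot.read_camera("wrist");C=cloud(w,(R,t));Q=(C-c)@B
for r in range(98,122,2): print(r,[np.round(Q[r,k]).tolist() for k in(220,245,268,295)],w["frame"][r,245],w["frame"][r,268])
E
```

```text
15.3333 tcp in bin [ 21.14  -1.   283.69] yaw 6.698029472564871 tilt 0.035973963040046034 F [ 0.32  0.1  -1.85] [-0.03  0.02 -0.01] j [ -20.7   -12.19   95.95    0.01   96.2  -117.39]
98 [[-60.0, -34.0, 127.0], [-60.0, -10.0, 126.0], [-60.0, 11.0, 127.0], [-60.0, 36.0, 127.0]] [145 149 148] [145 149 149]
100 [[-59.0, -34.0, 127.0], [-59.0, -10.0, 127.0], [-59.0, 11.0, 126.0], [-59.0, 36.0, 126.0]] [145 149 149] [145 149 149]
102 [[-57.0, -34.0, 126.0], [-57.0, -10.0, 126.0], [-57.0, 11.0, 126.0], [-57.0, 37.0, 126.0]] [145 149 149] [145 150 149]
104 [[-55.0, -34.0, 122.0], [-55.0, -10.0, 126.0], [-55.0, 11.0, 126.0], [-55.0, 37.0, 125.0]] [93 96 99] [158 125 111]
106 [[-57.0, -47.0, 4.0], [-55.0, -12.0, 55.0], [-55.0, 14.0, 55.0], [-57.0, 52.0, 4.0]] [53 53 57] [223 140  97]
108 [[-54.0, -47.0, 4.0], [-53.0, -12.0, 56.0], [-53.0, 14.0, 54.0], [-55.0, 52.0, 4.0]] [45 44 47] [213 138  99]
110 [[-50.0, -34.0, 126.0], [-50.0, -10.0, 126.0], [-50.0, 11.0, 127.0], [-50.0, 37.0, 126.0]] [178 182 181] [198 187 183]
112 [[-48.0, -34.0, 126.0], [-48.0, -10.0, 127.0], [-48.0, 11.0, 127.0], [-48.0, 37.0, 125.0]] [216 214 210] [217 214 209]
114 [[-46.0, -34.0, 126.0], [-46.0, -10.0, 127.0], [-46.0, 11.0, 127.0], [-46.0, 37.0, 127.0]] [214 213 208] [214 213 208]
116 [[-44.0, -34.0, 128.0], [-44.0, -10.0, 127.0], [-44.0, 11.0, 125.0], [-44.0, 37.0, 128.0]] [216 214 209] [216 214 209]
118 [[-42.0, -34.0, 126.0], [-42.0, -10.0, 127.0], [-42.0, 11.0, 126.0], [-42.0, 37.0, 126.0]] [219 217 212] [218 217 212]
120 [[-40.0, -34.0, 126.0], [-40.0, -11.0, 127.0], [-40.0, 11.0, 127.0], [-40.0, 37.0, 127.0]] [222 220 216] [221 220 215]
```

```bash
python3 -m inch '[[-1,0.002,0,0.008,0],[-1,0.004,0,0.015,0],[-1,0.006,0,0.022,0],[-1,0.006,0,0.022,0],[-1,0.006,0,0.022,0],[-1,0.006,0,0.022,0],[-1,0.006,0,0.022,0],[-1,0.006,0,0.022,0],[-1,0.006,0,0.022,0],[-1,0.006,0,0.022,0]]'; python3 -m inch '[[-1,0.006,0,0.022,0],[-1,0.006,0,0.022,0],[-1,0.006,0,0.022,0],[-1,0.006,0,0.022,0],[-1,0.006,0,0.022,0],[-1,0.006,0,0.022,0],[-1,0.006,0,0.022,0],[-1,0.006,0,0.022,0],[-1,0.006,0,0.022,0],[-1,0.006,0,0.022,0]]';python3 -m inch '[[-1,0.006,0,0.022,0],[-1,0.006,0,0.022,0],[-1,0.006,0,0.022,0],[-1,0.004,0,0.022,0],[-1,0.002,0,0.015,0],[-1,0,0,0.008,0],[-1,0,0,0,0]]'; python3 th.py
```

```text
clock: 16.22
tool_pos: [533.5, 42.7, 282.6]
orientation: [[0.993, -0.001, -0.117], [0.117, 0.0, 0.993], [-0.001, -1.0, 0.0]]
contact_force: [0.6, -0.3, -1.7]
opening: 0.176
clock: 17.05
tool_pos: [567.2, 268.1, 282.4]
orientation: [[0.993, -0.002, -0.117], [0.117, -0.001, 0.993], [-0.002, -1.0, -0.0]]
contact_force: [0.5, -0.9, -1.1]
opening: 0.175
clock: 17.63
tool_pos: [578.0, 380.8, 282.8]
orientation: [[0.993, -0.001, -0.118], [0.118, -0.001, 0.993], [-0.001, -1.0, -0.0]]
contact_force: [-0.1, -0.1, -1.8]
opening: 0.176
17.6333 tcp in bin [158.55 530.32 282.78] yaw 6.775059117417938 tilt -0.07777867093440516 F [-0.13 -0.06 -1.84] [-0.04  0.06 -0.01] j [ 31.26   8.36  76.     0.01  95.73 -65.51]
n 3547 3481 -18.47094984875994 17.215214715812486 theta 36.96071105513589 [ 0.75 30.71]
lip rel tcp [-36.75 -62.02] lip in bin x,z 121.80817395901319 220.75379652908833
```

```bash
python3 -m inch '[[-1,0,0.015,-0.006,0],[-1,0,0.03,-0.004,0],[-1,0,0.035,0,0],[-1,0,0.035,0,0],[-1,0,0.035,0,0],[-1,0,0.03,0,0],[-1,0,0.02,0,0],[-1,0,0.012,0,0],[-1,0,0.004,0,0],[-1,0,0,0,0]]'; python3 -m inch '[[-1,0.003,0.003,0,0],[-1,0.003,0.003,0,0],[-1,0.003,0.003,0,0],[-1,0.003,0.003,0,0],[-1,0.003,0.003,0,0],[-1,0,0,0,0]]'; python3 th.py
```

```text
clock: 18.52
tool_pos: [579.9, 369.0, 67.8]
orientation: [[0.993, -0.0, -0.116], [0.116, -0.0, 0.993], [-0.0, -1.0, -0.0]]
contact_force: [0.6, 0.9, -1.3]
opening: 0.179
clock: 19.02
tool_pos: [597.6, 372.1, 56.6]
orientation: [[0.993, 0.006, -0.116], [0.116, 0.003, 0.993], [0.007, -1.0, 0.002]]
contact_force: [3.8, -1.1, 16.9]
opening: 0.178
19.0167 tcp in bin [177.03 519.39  56.62] yaw 6.677254575264074 tilt 0.37619119816264107 F [ 3.65 -1.57 16.88] [-0.36 -0.32 -0.05] j [ 29.85  15.34  89.21  -0.05  75.06 -66.82]
n 3559 3499 -19.520982628201228 18.405587983233115 theta 29.50804376768425 [ 0.57 30.86]
lip rel tcp [-47.87 -55.98] lip in bin x,z 129.16505256452587 0.6458992356771134
```

```bash
python3 -m inch '[[-1,0.003,0.003,0,0],[-1,0.003,0.003,0,0],[-1,0.003,0.003,0,0],[-1,0.003,0.003,0,0],[-1,0.003,0.003,0,0],[-1,0.003,0.003,0,0],[-1,0.003,0.003,0,0],[-1,0.002,0.003,0,0],[-1,0,0,0,0]]'; python3 th.py;
```

```text
clock: 19.82
tool_pos: [620.5, 374.7, 32.0]
orientation: [[0.993, 0.006, -0.116], [0.116, 0.003, 0.993], [0.006, -1.0, 0.002]]
contact_force: [7.8, 0.1, 13.3]
opening: 0.175
19.8167 tcp in bin [200.07 519.34  32.03] yaw 6.674125284909298 tilt 0.3684054608629773 F [ 7.8  -0.85 13.31] [-0.08 -0.61  0.05] j [ 29.13  18.95  87.19  -0.04  73.47 -67.53]
n 3130 3080 -17.412531838510777 23.66130600086816 theta 8.331435309315587 [ 0.15 31.41]
lip rel tcp [-71.22 -31.57] lip in bin x,z 128.84385911178043 0.4580957448228915
```

```bash
python3 -m inch '[[-1,0.002,0.003,0,0],[-1,0.001,0.003,0,0],[-1,0,0.002,0,0],[-1,0,0.001,0,0],[-1,0,0,0,0]]'; python3 th.py;
```

```text
clock: 20.28
tool_pos: [623.7, 375.3, 23.8]
orientation: [[0.993, 0.007, -0.116], [0.116, 0.003, 0.993], [0.008, -1.0, 0.002]]
contact_force: [9.7, 1.9, 13.5]
opening: 0.176
20.2833 tcp in bin [203.28 519.56  23.76] yaw 6.676191307703169 tilt 0.43298368148435884 F [ 9.86  0.77 13.5 ] [ 0.13 -0.79 -0.  ] j [ 29.05  19.68  87.1   -0.04  72.77 -67.62]
n 2988 2950 -15.928618925583095 26.043139052501957 theta 2.271501699956643 [ 0.04 31.71]
lip rel tcp [-75.82 -23.34] lip in bin x,z 127.46144017632955 0.4203729227700137
```

Nearly flat (about 2°); open, let it settle, and retract straight up.

```bash
python3 -m inch '[[-0.7,0,0,0,0],[-0.6,0,0,0,0],[-0.5,0,0,0,0],[-0.4,0,0,0,0],[-0.2,0,0,0,0],[0,0,0,0,0],[0.5,0,0,0,0],[1,0,0,0,0],[1,0,0,0,0],[1,0,0,0,0]]'; python3 -m inch '[[1,0,0,0,0],[1,0,0,0,0],[1,0,-0.01,0,0],[1,0,-0.02,0,0],[1,0,-0.035,0,0],[1,0,-0.035,0,0],[1,0,-0.035,0,0],[1,0,-0.03,0,0],[1,0,-0.015,0,0],[1,0,0,0,0]]'
python3 - <<'E'
from h import *
import b
a=robot.read_camera("scene");w=robot.read_camera("wrist")
cv2.imwrite("pics/f.png",cv2.resize(np.hstack([a["frame"],w["frame"]]),(800,300))[...,::-1])
o,R,t=st();C=cloud(w,(R,t));hsv=cv2.cvtColor(w["frame"],cv2.COLOR_RGB2HSV)
m=(hsv[...,1]>90)&(hsv[...,0]<25)&(abs(C[...,0]-635)<60)&(abs(C[...,1]-377)<12)&(C[...,2]>40)&(C[...,2]<65)
A=np.c_[C[m][:,:2]-C[m][:,:2].mean(0),np.ones(m.sum())];print(m.sum(),np.linalg.lstsq(A,C[m][:,2],rcond=None)[0])
E
```

```text
clock: 21.17
tool_pos: [620.5, 374.4, 19.8]
orientation: [[0.993, -0.0, -0.117], [0.117, -0.0, 0.993], [-0.0, -1.0, -0.0]]
contact_force: [-0.6, -0.7, -0.0]
opening: 0.997
clock: 22.0
tool_pos: [621.5, 374.9, 205.1]
orientation: [[0.993, 0.005, -0.117], [0.117, 0.003, 0.993], [0.006, -1.0, 0.002]]
contact_force: [0.6, 0.5, -0.6]
opening: 1.003
22.0 tcp in bin [201.03 519.37 205.11] yaw 6.694658311198604 tilt 0.32992860679917363 F [ 0.61  0.44 -0.57] [-0.03 -0.05 -0.02] j [ 29.09  13.14  77.7   -0.    88.81 -67.61]
1030 [-0.   -0.02 49.94]
```

View pics/f.png

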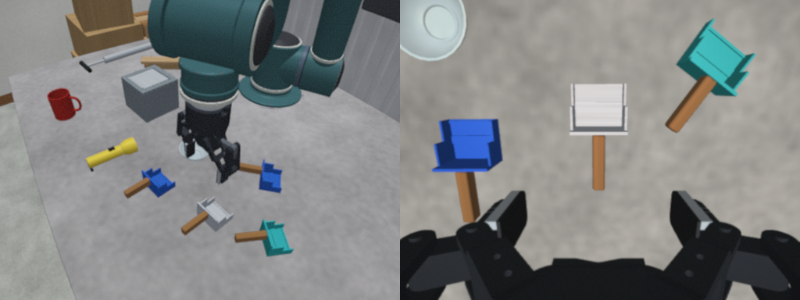

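The scoop is empty and flat (handle slope about 0, top near 50–52 mm), the gripper is clear of it, and the bin flap is shut.

```bash
python3 -c "
from plant import robot
robot.job_done()"
```

```text
the job is handed in; nothing more can be done
```

Both batteries are in the bin, the empty scoop is flat on the bench, and the job was handed in at about 22 s of the 61 s allowed. No verdict came back.

**How it was done:** The moves cannot tilt the tool, so I tipped the scoop by letting its handle turn between the gripper pads. I gripped the handle and came in over the hinge. I pushed the flap down with the pan level, then pressed the lip against the opening's far edge until the scoop had tipped about 39°. Backing off with the lip near the opening centre, about 50 mm below the bin's top, let the batteries roll in. I levelled the scoop again by pressing its lip on the bench near its starting place, then let go.

**Last checks:**
- **Batteries:** The scoop is empty. Through the gap at the flap's free edge, one battery shows with its top at about 55 mm, so its centre is near 42 mm (limit 70 mm). I never saw the other one directly; from that height it is most likely lying underneath.
- **Flap:** It has closed flush with the bin's top.
- **Scoop:** It lies flat, with the handle's slope at most about 1°. The handle's top read 50 mm against a nominal 52 mm, which is within the camera's calibration error.
- **Forces:** The highest wrist-force reading I saw was about 58 N (limit 120 N), while tipping. I saw no sign of the fingers touching the batteries or the bin, but finger contact is not measured separately.
- **Grip:** The handle slipped an estimated 10 mm along the pads while tipping, with no effect on the result.

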